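Load the winder's feed post with the wire of the job sample

TASK

A small sample coil is fixed on the aluminium tongue of the black feed stand and shows which wire the next job needs: bright copper or red. Lift the full spool of that same wire and lower it (do not drop it) over the stand's steel post until it sits flat on the black disc, and let go. Leave the full spool of the other wire standing where it is.

Things in the scene. Friction and masses are not known exactly. Their poses are not given: they have to be found in the camera images.
- spool_copper: Full spool of bright copper wire, 54 mm wide, 70 mm tall, 0.2 to 0.4 kg, loose and upright on the bench. Black flanges (top one 12 mm thick, bottom one 10), 47 mm wide copper winding between, round bore 24 mm wide right through. Origin: centre of its underside; z up along the bore. Pick it from above by the rim of the top flange.
- spool_red: Full spool of red wire, 54 mm wide, 70 mm tall, 0.2 to 0.4 kg, loose and upright on the bench. White flanges (top one 12 mm thick, bottom one 10), 47 mm wide dark red winding between, round bore 24 mm wide right through. Origin: centre of its underside; z up along the bore. Pick it from above by the rim of the top flange. (A bare all-grey spool nearby is a bystander.)
- stand: Feed stand fixed to the bench: black disc, 110 mm wide, 10 thick, with an upright steel post at its centre, 12 mm thick, top 58 mm above the bench (last 6 mm tapered). A 46 mm wide, 5 mm thick aluminium tongue runs along its +x (away from the robot, +-30 degrees) to 140 mm from the post. Origin: on the post's axis at bench level; z up. A seated spool's underside is 10 mm above the bench.
- sample_copper: Fixed copper sample coil, 36 mm wide on a 42 mm white disc, 20 mm tall; origin: centre of its underside. Either on the stand's tongue, 110 mm from the post (job needs the copper spool), or in the blue tray (120 x 180 mm, 45 tall) at the side, over 180 mm from the post; then a like coil of red wire is on the tongue and the job needs the red spool.
Mind the look-alikes: they are no part of the job. Of the things that look like the spool_copper, the larger one is meant. Several things look just like the sample_copper: the one meant starts nearest to the robot's base.

How it is judged:
At the end, for the whole second after the job is handed in: The spool whose wire matches the sample on the stand's tongue sits on the post: axis within 12 mm of the post's, underside 5 to 16 mm above the bench (10 when seated), upright within 10 degrees and at rest. The full spool of the other wire is upright and within 20 mm of where it started (((horizontal distance between sample_copper and stand below 0.15 m and horizontal distance between spool_copper and stand below 0.012 m and height (world z) of spool_copper between 0.005 and 0.016 m and angle between each of spool_copper, spool_red's own z axis and vertical below 0.17 rad and linear speed of spool_copper below 0.02 m/s and distance of spool_red from where it was at the start of the episode below 0.02 m) or (not (horizontal distance between sample_copper and stand below 0.15 m) and horizontal distance between spool_red and stand below 0.012 m and height (world z) of spool_red between 0.005 and 0.016 m and angle between each of spool_red, spool_copper's own z axis and vertical below 0.17 rad and linear speed of spool_red below 0.02 m/s and distance of spool_copper from where it was at the start of the episode below 0.02 m))); the robot touches nothing.
It fails at once if a spool is dropped onto the stand (faster than 0.6 m/s over the post) instead of being lowered (horizontal distance between spool_copper and stand below 0.03 m and height (world z) of spool_copper below 0.08 m and linear speed of spool_copper above 0.6 m/s).
It fails at once if a spool is dropped onto the stand (faster than 0.6 m/s over the post) instead of being lowered (horizontal distance between spool_red and stand below 0.03 m and height (world z) of spool_red below 0.08 m and linear speed of spool_red above 0.6 m/s).
It also fails if it takes over 38 s, if anything falls off the work surface, if the arm or the gripper's body presses on something with over 40 N, if the wrist force passes 120 N, or if a joint passes its speed limit or range.

ROBOT

A 6-joint arm with a two-finger parallel gripper is mounted at the origin on the work surface. World frame = base frame: x ahead of the robot, y to its left, z up, the work surface at z = 0. Lengths are in m, angles in rad, forces in N, time in s.
With the tool pointing down it reaches from about 0.375 to 0.9 m from the base axis. Payload 3.1 kg.
Tool frame: the origin (TCP) lies at the very end of the fingers, on their centre line; the grasp point (between the pads) lies 19 mm behind it; z points along the fingers, y is the line along which they close (so a half turn about z gives the same grasp; the last joint's range is limited). The gripper opens to 85 mm and grips with 20 to 120 N. Pads are 22 mm wide; open, the fingers measure 114 mm over their backs; the gripper's body (76 mm by 85 mm) begins 54 mm behind the grasp point. The pads swing forward as they close: fully open they stand 13 mm farther back than shut.
Start: joints at [-1.375, 0.527, 1.433, -0, 1.181, -0.178], TCP at [0.229, -0.582, 0.231] pointing down, gripper open.
Joint ranges: [-3.08, 3.08], [-0.75, 2.2], [0.22, 2.44], [-1.43, 4.57], [0, 2.65], [-2.85, 2.85]. Speed limits (rad/s): [2.79, 2.79, 3.14, 3.14, 3.14, 3.14].

INTERFACE

Orientations are given as a rotation vector (axis times angle).
In Python, from plant import readout, snapshot, calibration, workorder gives the robot as it stands.
- The arm moves only by the tool move_arm, never from a script. Its argument "motion" is a list of rows, each a list of 6 numbers: the shift along the tool's x, y, z each as a share of 40 mm, from -1 to 1, then the turn, a rotation vector about the tool's x, y, z each as a share of 10 degrees, from -1 to 1. In form: [[x, y, z, ax, ay, az], ...]. A call has 1 to 8 rows; each row shifts and turns the commanded pose from where the row before left it, along the tool's axes as they then stand; what a row does not reach is not made up. A row lasts 1/8 s, in which the tool goes at most 62.5 mm and 10.7 degrees, less where a joint would pass 70% of its speed; a pose out of reach is approached as far as the arm can. A call with a number of a shift or a turn outside -1 to 1 is refused whole. A call with a gripper value outside its range is refused whole. "fingers" is the closure, from -1 (fully open) to 1 (shut), set as the call begins (left out, the last holds). The fingers move at their own pace and stop on an object; "force" is the grip in N (left out, the last holds). Time passes only in rows, so rows that do not move let the fingers close. It gives the time, the measured TCP pose, the force, the opening and the grip force at its end, in the units of the state.
- readout.sense(): the state, without advancing time (a new reading comes with each control period).
- snapshot(name): name is "scene" or "side" or "wrist"; returns the picture (480x640x3 uint8, blue, green, red); there is no depth.
- calibration(name): a dict with "camera_matrix" (3x3 intrinsics, pixels), "k1" (the pictures are not rectified: a ray, as slopes to the right and down, at radius r is drawn at 1 + k1 r^2 times it, then the intrinsics apply), "R" (3x3) and "t" (3): a world point X has camera coordinates R X + t. Camera axes: x right, y down, z forward; pixel columns grow to the right and rows downward; lengths in m; the calibration is good to about 2 mm. A picture is of the moment at which its call begins: read the wrist's pose just before it. calibration takes no time and is no camera call; for the wrist camera it gives the pose at the moment of the call.
- workorder.close_job(): hands the job in; it is judged then, once.
The state is a dict: "t": time; "joint_pos": joint angles; "joint_velocities": joint speeds; "joint_efforts": joint torques, N m; "tcp_pos": TCP position; "orientation": TCP orientation; "ft_force": force on the tool from outside, world axes, zero at the start; "ft_torque": the same for the moment, N m; "grip_width": opening from 0.0 (shut) to 1.0 (fully open); "grip_force": force on a finger pad.
Only numpy, scipy, OpenCV 4.12 (cv2) and the standard library are available. Lean on these libraries where they do the work, as an engineer would, in place of code of your own. Each camera call takes 0.05 s, during which the arm holds its last target. There are 200 camera calls.

## Working session

There is one attempt and no reset: what is moved stays moved. The work goes in short steps, Python scripts to look and compute and a tool call to move; the robot and the scene stay as the last step left them, time stands still between calls to the robot, and variables do not carry over. Pictures are saved under pics/ and viewed, at most 10 in all, crops included, and the job is handed in when it is done.

Besides the shell and the picture viewer there is one more tool, called after ">>>" in YAML: its name, and indented under it one key for each argument. move_arm: Moves the arm, as the interface text tells. Shift numbers are shares of 40 mm and turn numbers shares of 10 degrees, none past 1 either way. Its arguments: {"type":"object","properties":{"motion":{"type":"array"},"fingers":{"type":"number"},"force":{"type":"number"}},"required":["motion"]}

```bash
ls; mkdir -p pics; python3 - <<'E'
import cv2,numpy as np
from plant import readout,snapshot,calibration
s=readout.sense();print(s['t'],s['tcp_pos'],s['orientation'],s['ft_force'])
for n in('scene','side'):
    cv2.imwrite(f'pics/{n}0.png',snapshot(n));c=calibration(n);print(n,c)
E
```

```text
pics
0.0 [ 0.2286839  -0.58087635  0.23034664] [-3.08446019e+00 -5.84846661e-01  4.29194557e-05] [-0.72193269 -0.25875699 -0.16071928]
scene {'camera_matrix': array([[557.8606977 ,   0.        , 328.48154631],
       [  0.        , 557.8606977 , 239.58844154],
       [  0.        ,   0.        ,   1.        ]]), 'k1': -0.10541131111300087, 'R': array([[-0.4630006 ,  0.88615151,  0.01912946],
       [ 0.60469008,  0.33157386, -0.72416067],
       [-0.64805891, -0.32371943, -0.68936593]]), 't': array([ 0.25169947, -0.33812269,  1.40834261])}
side {'camera_matrix': array([[481.37580919,   0.        , 312.98583146],
       [  0.        , 481.37580919, 240.74580784],
       [  0.        ,   0.        ,   1.        ]]), 'k1': 0.042054464565079094, 'R': array([[ 0.98272597, -0.18489284, -0.00801847],
       [-0.13952612, -0.71174016, -0.68844637],
       [ 0.12158174,  0.67767292, -0.72524292]]), 't': array([-0.56259676,  0.14201325,  0.9340222 ])}
```

View pics/scene0.png

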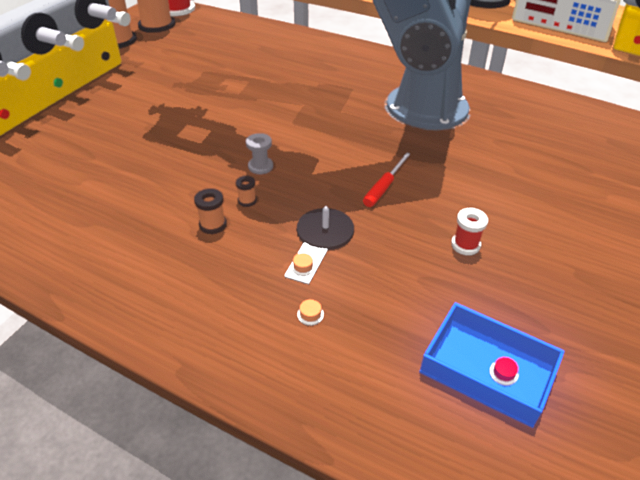

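View pics/side0.png

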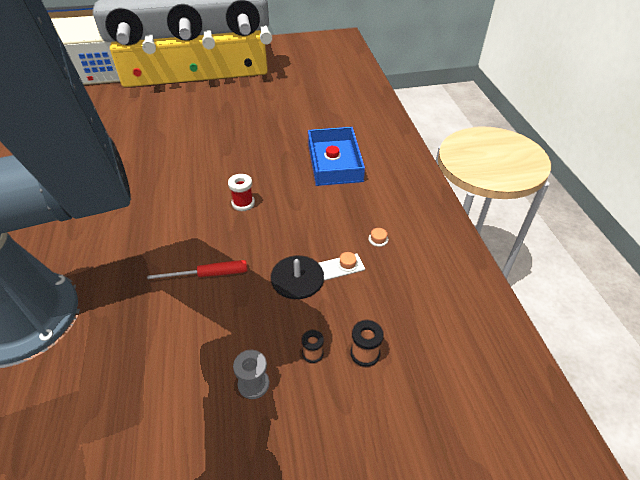

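The tongue carries an orange copper coil (scene 303,263; side 347,260) and the red coil is in the tray, so the job needs copper. There are two copper spools on the bench: the larger at scene (209,212) / side (367,343) and a smaller one at scene (246,191) / side (312,346). The larger one fits the 54x70 mm description; I'll confirm it by measuring it and with a crop.

```bash
cat > h.py <<'E'
import cv2,numpy as np
from plant import calibration
def ray(n,p,c=None):
    c=c or calibration(n);K=c['camera_matrix'];d=(np.array(p,float)-K[:2,2])/K[0,0];u=d.copy()
    for _ in range(20):u=d/(1+c['k1']*(u@u))
    R=np.array(c['R']);return -R.T@c['t'],R.T@np.r_[u,1]
def plane(n,p,z,c=None):
    o,d=ray(n,p,c);return o+d*(z-o[2])/d[2]
def cross(a,b):
    (o,d),(q,e)=a,b;s=np.linalg.lstsq(np.c_[d,-e],q-o,rcond=None)[0]
    A,B=o+d*s[0],q+e*s[1];return (A+B)/2,np.linalg.norm(A-B)
def planefit(n,cnt,z,c=None):
    P=np.array([plane(n,p,z,c)[:2] for p in cnt.reshape(-1,2)],np.float32)
    (x,y),(a,b),_=cv2.fitEllipse(P*1000);return x,y,a,b
E
python3 - <<'E'
from h import *
out=[]
for n,rois in dict(scene=[(185,180,245,245),(290,195,362,255)],side=[(340,312,395,372),(262,245,332,305)]).items():
    im=cv2.imread(f'pics/{n}0.png')
    for k,(x0,y0,x1,y1) in enumerate(rois):
        cr=im[y0:y1,x0:x1];m=(cr.max(2)<62).astype(np.uint8)*255
        cs,h=cv2.findContours(m,cv2.RETR_CCOMP,cv2.CHAIN_APPROX_NONE)
        for c,hh in zip(cs,h[0]):
            if len(c)>12:
                c=c+[x0,y0];z=.07 if k==0 else .01
                print(n,k,'hole' if hh[3]>=0 else 'outer',len(c),cv2.boundingRect(c),np.round(planefit(n,cv2.convexHull(c) if len(cv2.convexHull(c))>5 else c,z),1))
        f=lambda a:cv2.resize(a,(380,280),interpolation=cv2.INTER_CUBIC)
        out.append(np.vstack([f(cr),f(cv2.cvtColor(m,cv2.COLOR_GRAY2BGR))]) )
a=np.hstack(out[::2]);b=np.hstack(out[1::2])
cv2.imwrite('pics/sp.png',a);cv2.imwrite('pics/st.png',b)
# rough from two views
print('post tip',cross(ray('scene',(326,208)),ray('side',(297,260))))
print('coil top',cross(ray('scene',(303,259)),ray('side',(347,257))))
E
```

```text
scene 0 outer 54 (200, 224, 26, 10) [ 686.8 -154.3   37.9   42.8]
scene 0 outer 55 (196, 200, 26, 10) [ 637.  -199.5   43.7   46.2]
scene 0 outer 27 (202, 194, 13, 5) [ 625.2 -209.7   14.4   23.2]
scene 0 outer 15 (238, 185, 7, 4) [ 571.7 -170.9    9.9   12.3]
side 0 outer 89 (351, 347, 30, 20) [ 613.4 -245.9   48.6   49.4]
side 0 outer 85 (352, 320, 32, 30) [ 626.3 -212.8   53.1   56.9]
side 0 hole 36 (359, 329, 17, 12) [ 626.3 -212.8   22.6   26.5]
side 1 outer 138 (271, 256, 53, 44) [536.1 -17.5 108.1 113.3]
side 1 hole 46 (292, 257, 10, 22) [538.9   6.2  20.6  59.5]
post tip (array([ 0.53723288, -0.01135309,  0.05540569]), np.float64(0.0035065510073682537))
coil top (array([0.64443289, 0.00179684, 0.02514742]), np.float64(0.00034219132975288184))
```

View pics/sp.png

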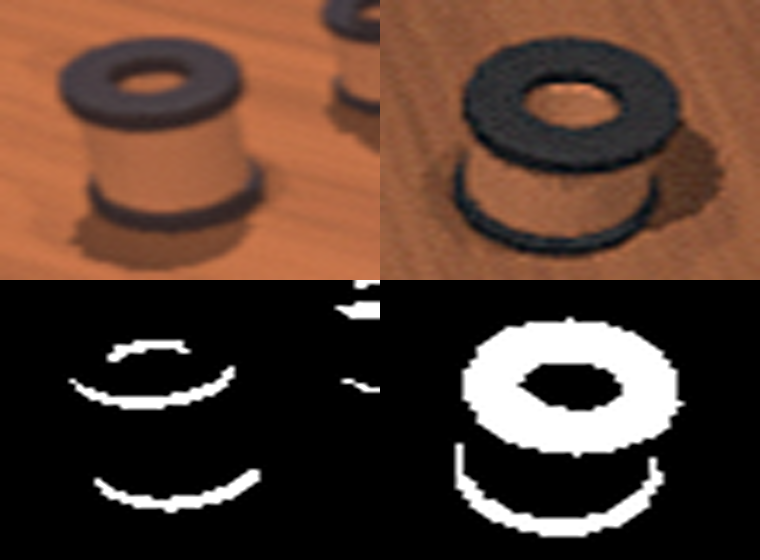

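View pics/st.png

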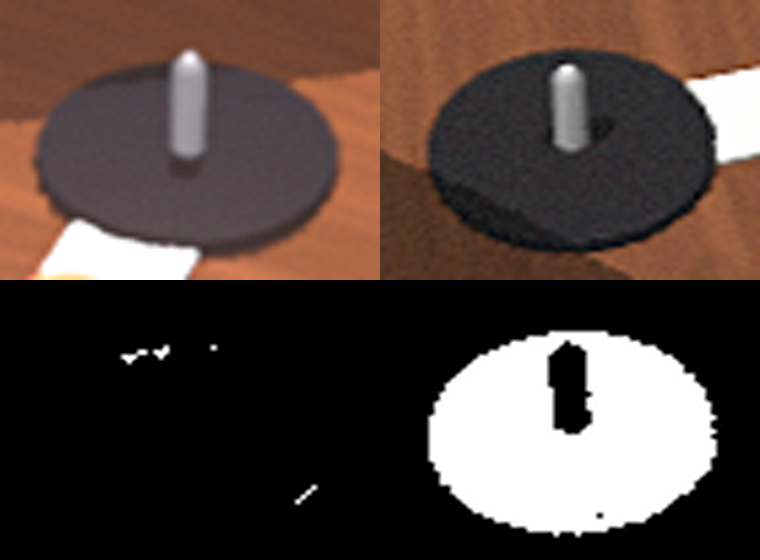

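The crop shows the full, larger copper spool; its flange measures 53–57 mm, matching the 54 mm given. Next I cross-check with the scene view and locate the neighbours.

```bash
python3 - <<'E'
from h import *
im=cv2.imread('pics/scene0.png');hsv=cv2.cvtColor(im,cv2.COLOR_BGR2HSV)
for nm,(x0,y0,x1,y1),z in [('spool',(188,184,232,218),.07),('disc',(290,195,362,255),.01)]:
    m=((hsv[y0:y1,x0:x1,1]<115)&(hsv[y0:y1,x0:x1,2]<110)).astype(np.uint8)*255
    cs,h=cv2.findContours(m,cv2.RETR_CCOMP,cv2.CHAIN_APPROX_NONE)
    for c,hh in zip(cs,h[0]):
        if len(c)>15:
            c=c+[x0,y0];print(nm,hh[3]>=0,cv2.boundingRect(c),np.round(planefit('scene',cv2.convexHull(c),z),1))
print('small',cross(ray('scene',(245.5,182)),ray('side',(312.5,338))))
print('grey',cross(ray('scene',(259,141)),ray('side',(250,361))))
print('grey base',plane('side',(253,385),.005))
from scipy.spatial.transform import Rotation as R
from plant import readout
print(R.from_rotvec(readout.sense()['orientation']).as_matrix().round(3))
E
```

```text
spool False (195, 189, 28, 21) [ 631.1 -204.3   52.1   61.3]
spool True (203, 195, 12, 8) [ 630.4 -204.6   20.8   20.9]
disc False (297, 208, 57, 42) [538.8 -10.4 108.3 117.9]
small (array([ 0.53582483, -0.18920274,  0.04914042]), np.float64(0.0014183567888040613))
grey (array([ 0.42693559, -0.22566902,  0.0700115 ]), np.float64(0.0003416750270450885))
grey base [ 0.42456479 -0.23378294  0.005     ]
[[ 0.931  0.366 -0.   ]
 [ 0.366 -0.931  0.002]
 [ 0.    -0.002 -1.   ]]
```

Spool ≈ (0.628, −0.209), post ≈ (0.537, −0.012). The copper spool is clear of the small look-alike along the current closing line. I'll move above it for a close look.

>>> move_arm:
  motion:
    - [0.97,-0.39,0,0,0,0]
    - [0.97,-0.39,0,0,0,0]
    - [0.97,-0.39,0,0,0,0]
    - [0.97,-0.39,0,0,0,0]
    - [0.97,-0.39,0,0,0,0]
    - [0.97,-0.39,0,0,0,0]
    - [0.97,-0.39,0,0,0,0]
    - [0.97,-0.39,0,0,0,0]
  fingers: -1

```text
t: 1.1
tcp_pos: [0.4727, -0.3505, 0.2309]
orientation: [-3.086, -0.585, 0.001]
ft_force: [0.2, -0.3, 0.3]
grip_width: 0.999
grip_force: 0.0
```

>>> move_arm:
  motion:
    - [0.97,-0.39,0,0,0,0]
    - [0.97,-0.39,0,0,0,0]
    - [0.97,-0.39,0,0,0,0]
    - [0.97,-0.39,0,0,0,0]
    - [0.97,-0.39,0,0,0,0]
    - [0,0,0,0,0,0]
    - [0,0,0,0,0,0]

```text
t: 1.98
tcp_pos: [0.6233, -0.2081, 0.2307]
orientation: [-3.086, -0.586, 0.002]
ft_force: [-0.6, -0.5, -0.0]
grip_width: 0.996
grip_force: 0.0
```

```bash
python3 - <<'E'
from h import *
from plant import readout,snapshot
s=readout.sense();print(s['t'],s['tcp_pos'],s['orientation'],s['joint_velocities'])
c=calibration('wrist');im=snapshot('wrist');np.save('w1.npy',c,allow_pickle=True)
cv2.imwrite('pics/w1.png',im)
print(-np.array(c['R']).T@c['t'])
P=np.array(c['R'])@[.628,-.209,.07]+c['t'];print(P[:2]/P[2]*c['camera_matrix'][0,0]+np.array(c['camera_matrix'])[:2,2])
E
```

```text
1.975 [ 0.62334673 -0.20812967  0.23068023] [-3.08593404e+00 -5.85903118e-01  2.47299554e-03] [-0.02145284 -0.0061812   0.00303325  0.00010013  0.0012591  -0.00038871]
[ 0.68696784 -0.18279221  0.37358679]
[327.19904471 217.82488737]
```

View pics/w1.png

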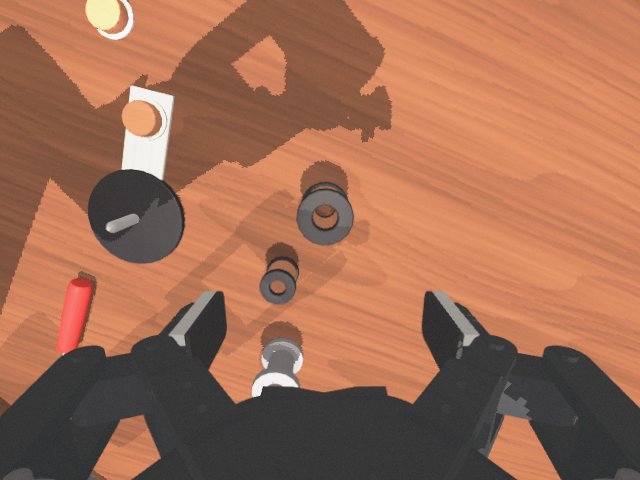

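The wrist view shows the large copper spool's top ring at (325,217), the small one at (278,286), the disc at (136,216) and the copper coil on the tongue at (141,117). I'll measure the ring and the disc.

```bash
python3 - <<'E'
from h import *
im=cv2.imread('pics/w1.png');c=np.load('w1.npy',allow_pickle=True).item();hsv=cv2.cvtColor(im,cv2.COLOR_BGR2HSV)
for nm,(x0,y0,x1,y1),z in [('spool',(290,180,362,250),.07),('disc',(80,160,192,270),.01),('small',(252,265,305,308),.05)]:
    h=hsv[y0:y1,x0:x1];m=((h[...,1]<90)&(h[...,2]<130)).astype(np.uint8)*255
    m=cv2.morphologyEx(m,cv2.MORPH_OPEN,np.ones((3,3)))
    cs,hi=cv2.findContours(m,cv2.RETR_CCOMP,cv2.CHAIN_APPROX_NONE)
    for k,hh in zip(cs,hi[0]):
        if len(k)>25:
            k=k+[x0,y0];print(nm,hh[3]>=0,cv2.boundingRect(k),np.round(planefit('wrist',cv2.convexHull(k),z,c),1))
# post tip: far end of bright post
print('post tip',plane('wrist',(111,228),.057,c))
E
```

```text
spool False (297, 182, 56, 63) [ 630.  -205.8   52.    59.6]
spool True (312, 204, 27, 26) [ 628.2 -206.5   23.6   24.7]
spool True (310, 185, 28, 8) [ 650.8 -196.6    9.5   23.8]
disc False (88, 169, 97, 94) [537.5 -11.6 108.3 112.2]
disc True (105, 213, 35, 21) [525.2   2.   17.3  47. ]
small False (260, 269, 36, 35) [ 536.3 -189.3   37.7   40.1]
small True (269, 279, 18, 15) [ 536.3 -189.1   16.3   18.6]
post tip [ 0.53711981 -0.01270975  0.057     ]
```

>>> move_arm:
  motion:
    - [0.13,0,0.9,0,0,0]
    - [0,0,0.9,0,0,0]
    - [0,0,0.9,0,0,0]
    - [0,0,0.7,0,0,0]
    - [0,0,0.5,0,0,0]
    - [0,0,0.45,0,0,0]
    - [0,0,0.4,0,0,0]
    - [0,0,0,0,0,0]

```text
t: 3.02
tcp_pos: [0.628, -0.206, 0.0401]
orientation: [-3.085, -0.585, 0.003]
ft_force: [-0.6, 0.3, -0.6]
grip_width: 0.999
grip_force: 0.0
```

```bash
python3 - <<'E'
from h import *
from plant import readout,snapshot
s=readout.sense();print(s['t'],s['tcp_pos'],s['ft_force'])
im=np.hstack([snapshot('wrist')[150:480,100:540],cv2.resize(snapshot('side')[280:400,290:420],(357,330))]);cv2.imwrite('pics/w2.png',im)
E
```

```text
3.025 [ 0.62802007 -0.20600131  0.04008858] [-0.62229209  0.3219742  -0.56234904]
```

View pics/w2.png

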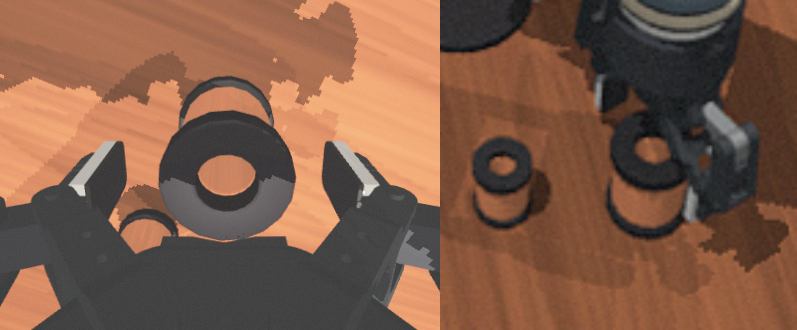

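The ring sits centred between the open fingers (pads at about crop columns 110 and 350, ring at 228). I'll close.

>>> move_arm:
  motion:
    - [0,0,0,0,0,0]
    - [0,0,0,0,0,0]
    - [0,0,0,0,0,0]
    - [0,0,0,0,0,0]
    - [0,0,0,0,0,0]
    - [0,0,0,0,0,0]
  fingers: 1
  force: 60

```text
t: 3.88
tcp_pos: [0.6297, -0.2067, 0.0426]
orientation: [3.085, 0.585, 0.003]
ft_force: [-0.3, -0.2, 6.5]
grip_width: 0.603
grip_force: 62.5
```

>>> move_arm:
  motion:
    - [0,0,-0.1,0,0,0]
    - [0,0,-0.2,0,0,0]
    - [0,0,-0.4,0,0,0]
    - [0,0,-0.6,0,0,0]
    - [0,0,-0.7,0,0,0]
    - [0,0,-0.5,0,0,0]
    - [0,0,0,0,0,0]
    - [0,0,0,0,0,0]

```text
t: 4.88
tcp_pos: [0.6282, -0.206, 0.1409]
orientation: [-3.086, -0.585, 0.002]
ft_force: [0.0, 0.0, -3.0]
grip_width: 0.604
grip_force: 63.1
```

```bash
python3 - <<'E'
from h import *
from plant import readout,snapshot
s=readout.sense();print(s['t'],s['tcp_pos'],s['ft_force'],s['grip_width'])
np.save('w3.npy',calibration('wrist'),allow_pickle=True);w=snapshot('wrist');sd=snapshot('side');cv2.imwrite('pics/w3full.png',w);cv2.imwrite('pics/s3full.png',sd)
im=np.hstack([w[150:480,100:540],cv2.resize(sd[260:380,290:420],(357,330))]);cv2.imwrite('pics/w3.png',im)
E
```

```text
4.875 [ 0.62819337 -0.20598206  0.14090701] [ 0.00762209  0.04962683 -3.00631633] 0.6044668714205474
```

View pics/w3.png

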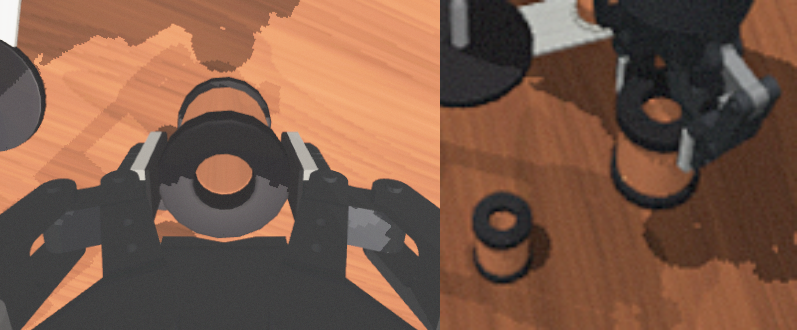

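It is held and lifted (about 3 N, 0.3 kg) and hangs upright. I'll measure the bore's offset from the TCP and work out the transfer.

```bash
python3 - <<'E'
from h import *
from plant import readout
from scipy.spatial.transform import Rotation as R
s=readout.sense();M=R.from_rotvec(s['orientation']).as_matrix();tcp=np.array(s['tcp_pos']);print(M.round(4))
c=np.load('w3.npy',allow_pickle=True).item();im=cv2.imread('pics/w3full.png');hsv=cv2.cvtColor(im,cv2.COLOR_BGR2HSV)
x0,y0,x1,y1=285,290,362,368
h=hsv[y0:y1,x0:x1];m=((h[...,1]<100)&(h[...,2]<150)).astype(np.uint8)*255
cs,hi=cv2.findContours(m,cv2.RETR_CCOMP,cv2.CHAIN_APPROX_NONE)
for k,hh in zip(cs,hi[0]):
    if len(k)>30:
        k=k+[x0,y0]
        for z in (.168,.171):print(z,hh[3]>=0,cv2.boundingRect(k),np.round(planefit('wrist',cv2.convexHull(k),z,c),1))
print('to post, tool axes, from TCP',M.T@(np.array([.537,-.0115,tcp[2]])-tcp))
# side view ring for height/cross-check
sd=cv2.imread('pics/s3full.png');print(cross(ray('wrist',(324,324),c),ray('side',(290+223*130/357,260+108*120/330))))
E
```

```text
[[ 0.9306  0.3661 -0.0023]
 [ 0.3661 -0.9306  0.0012]
 [-0.0017 -0.0019 -1.    ]]Traceback (most recent call last):
  File "<stdin>", line 12, in <module>
  File "h.py", line 14, in planefit
    (x,y),(a,b),_=cv2.fitEllipse(P*1000);return x,y,a,b
                  ~~~~~~~~~~~~~~^^^^^^^^
cv2.error: OpenCV(4.12.0) /io/opencv/modules/imgproc/src/shapedescr.cpp:361: error: (-201:Incorrect size of input array) There should be at least 5 points to fit the ellipse in function 'fitEllipseNoDirect'
```

```bash
python3 - <<'E'
from h import *
from plant import readout
from scipy.optimize import least_squares
s=readout.sense();tcp=np.array(s['tcp_pos'])
c=np.load('w3.npy',allow_pickle=True).item();im=cv2.imread('pics/w3full.png');hsv=cv2.cvtColor(im,cv2.COLOR_BGR2HSV)
# scan outwards from ring centre: flange (unsaturated) -> wood (saturated), lower and side directions free of fingers
g=(hsv[...,1]>110)
pts=[]
for a in np.r_[np.arange(25,70,3),np.arange(110,156,3),]:
    d=np.array([np.cos(np.radians(a)),np.sin(np.radians(a))])
    for r in np.arange(45,80,.5):
        p=np.array([324.5,326])+r*d
        if g[int(round(p[1])),int(round(p[0]))]:pts.append(p);break
pts=np.array(pts);print(len(pts),np.round(pts[::4]))
for z in(.168,.171):
    P=np.array([plane('wrist',p,z,c)[:2] for p in pts])
    f=least_squares(lambda q:np.hypot(*(P-q[:2]).T)-.027,tcp[:2],loss='soft_l1',f_scale=.001)
    M=np.array([[.9306,.3661],[.3661,-.9306]])
    print(z,f.x,np.abs(f.fun).round(4)[::3],'offset tool xy',M@(f.x-tcp[:2]))
M=np.array([[.9306,.3661],[.3661,-.9306]])
print('TCP to post tool',M@(np.array([.537,-.0115])-tcp[:2]))
E
```

```text
30 [[384. 354.]
 [377. 365.]
 [366. 374.]
 [355. 381.]
 [300. 384.]
 [288. 379.]
 [277. 371.]
 [267. 360.]]
0.168 [ 0.62682885 -0.20581564] [0.0003 0.0001 0.0001 0.0001 0.0001 0.0001 0.0001 0.0001 0.0001 0.0007] offset tool xy [-0.00101336 -0.00044597]
0.171 [ 0.6293231  -0.20477789] [0.0006 0.     0.0001 0.0002 0.0002 0.0002 0.0002 0.     0.0002 0.0009] offset tool xy [ 0.0016877  -0.00049856]
TCP to post tool [-0.01346914 -0.21416245]
```

>>> move_arm:
  motion:
    - [-0.05,-0.5,0,0,0,0]
    - [-0.05,-0.9,0,0,0,0]
    - [-0.05,-0.9,0,0,0,0]
    - [-0.05,-0.9,0,0,0,0]
    - [-0.05,-0.9,0,0,0,0]
    - [-0.05,-0.9,0,0,0,0]
    - [-0.04,-0.35,0,0,0,0]
    - [0,0,0,0,0,0]

```text
t: 5.98
tcp_pos: [0.5376, -0.0118, 0.141]
orientation: [3.086, 0.588, -0.001]
ft_force: [0.0, -0.5, -3.1]
grip_width: 0.606
grip_force: 63.3
```

>>> move_arm:
  motion:
    - [0,0,0,0,0,0]
    - [0,0,0,0,0,0]
    - [0,0,0.4,0,0,0]
    - [0,0,0.3,0,0,0]
    - [0,0,0,0,0,0]
    - [0,0,0,0,0,0]

```text
t: 6.72
tcp_pos: [0.5378, -0.0122, 0.113]
orientation: [-3.086, -0.585, 0.001]
ft_force: [-0.9, 0.3, -2.2]
grip_width: 0.604
grip_force: 63.3
```

```bash
python3 - <<'E'
from h import *
from plant import readout,snapshot
s=readout.sense();print(s['t'],s['tcp_pos'],s['ft_force'],s['grip_width'])
np.save('w4.npy',calibration('wrist'),allow_pickle=True);w=snapshot('wrist');a=snapshot('scene');b=snapshot('side')
f=lambda i:cv2.resize(i,(400,400),interpolation=cv2.INTER_CUBIC)
cv2.imwrite('pics/w4.png',np.hstack([f(a[150:270,265:385]),f(b[200:320,240:360])]));cv2.imwrite('pics/w4w.png',w)
E
```

```text
6.725 [ 0.53784369 -0.01215429  0.11300217] [-0.91945995  0.30944411 -2.20161119] 0.604118261584149
```

View pics/w4.png

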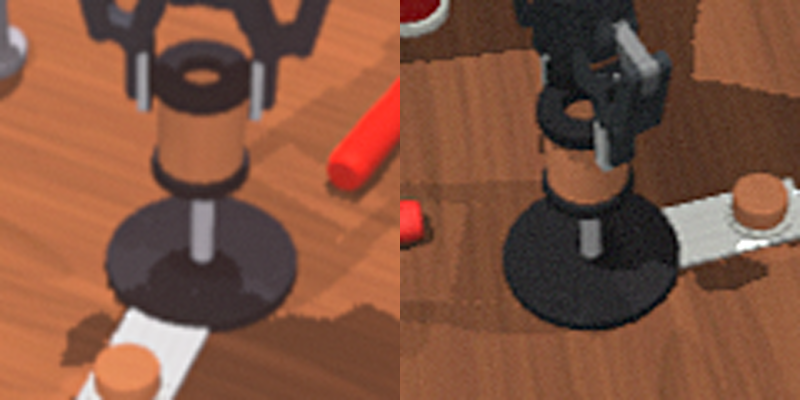

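In both views the spool's axis lines up with the post (left 201 vs 203, right 588 vs 590). I'll lower it slowly.

>>> move_arm:
  motion:
    - [0,0,0.2,0,0,0]
    - [0,0,0.2,0,0,0]
    - [0,0,0.2,0,0,0]
    - [0,0,0.2,0,0,0]
    - [0,0,0.2,0,0,0]
    - [0,0,0,0,0,0]

```text
t: 7.62
tcp_pos: [0.5373, -0.012, 0.0725]
orientation: [-3.086, -0.585, 0.003]
ft_force: [-0.4, 1.0, -3.4]
grip_width: 0.602
grip_force: 63.3
```

>>> move_arm:
  motion:
    - [0,0,0.15,0,0,0]
    - [0,0,0.1,0,0,0]
    - [0,0,0,0,0,0]
    - [0,0,0,0,0,0]

```text
t: 8.12
tcp_pos: [0.5379, -0.0121, 0.0634]
orientation: [3.087, 0.585, 0.0]
ft_force: [-0.4, -0.3, -3.4]
grip_width: 0.602
grip_force: 63.4
```

>>> move_arm:
  motion:
    - [0,0,0.1,0,0,0]
    - [0,0,0.1,0,0,0]
    - [0,0,0.05,0,0,0]
    - [0,0,0,0,0,0]

```text
t: 8.62
tcp_pos: [0.5376, -0.0121, 0.053]
orientation: [-3.086, -0.585, 0.001]
ft_force: [0.8, -0.1, -2.9]
grip_width: 0.601
grip_force: 63.4
```

>>> move_arm:
  motion:
    - [0,0,0.04,0,0,0]
    - [0,0,0.03,0,0,0]
    - [0,0,0,0,0,0]

```text
t: 9.0
tcp_pos: [0.5379, -0.0122, 0.0525]
orientation: [3.086, 0.585, 0.001]
ft_force: [-3.3, -0.1, 12.2]
grip_width: 0.601
grip_force: 64.7
```

It made contact at TCP z 0.0525, exactly 10 mm above the grasp height of 0.0426, so the spool is seated. Releasing.

>>> move_arm:
  motion:
    - [0,0,-0.04,0,0,0]
    - [0,0,0,0,0,0]
    - [0,0,0,0,0,0]
    - [0,0,0,0,0,0]
    - [0,0,0,0,0,0]
    - [0,0,0,0,0,0]
  fingers: -1

```text
t: 9.75
tcp_pos: [0.5378, -0.0121, 0.052]
orientation: [-3.086, -0.585, 0.0]
ft_force: [-0.9, -0.7, -1.1]
grip_width: 1.001
grip_force: 0.0
```

>>> move_arm:
  motion:
    - [0,0,-0.2,0,0,0]
    - [0,0,-0.4,0,0,0]
    - [0,0,-0.8,0,0,0]
    - [0,0,-0.8,0,0,0]
    - [0,0,-0.8,0,0,0]
    - [0,0,-0.8,0,0,0]
    - [0,0,0,0,0,0]
    - [0,0,0,0,0,0]

```text
t: 10.75
tcp_pos: [0.5373, -0.012, 0.2044]
orientation: [3.087, 0.585, -0.0]
ft_force: [0.6, -0.1, -0.4]
grip_width: 1.0
grip_force: 0.0
```

```bash
python3 - <<'E'
from h import *
from plant import readout,snapshot
s=readout.sense();print(s['t'],s['tcp_pos'],s['ft_force'],s['grip_width'])
a=snapshot('scene');b=snapshot('side')
f=lambda i:cv2.resize(i,(400,400),interpolation=cv2.INTER_CUBIC)
cv2.imwrite('pics/w5.png',np.hstack([f(a[150:270,265:385]),f(b[150:320,210:380])]))
E
```

```text
10.75 [ 0.53728487 -0.01200929  0.20437989] [ 0.61065677 -0.05394619 -0.4013716 ] 0.9995848454795062
```

View pics/w5.png

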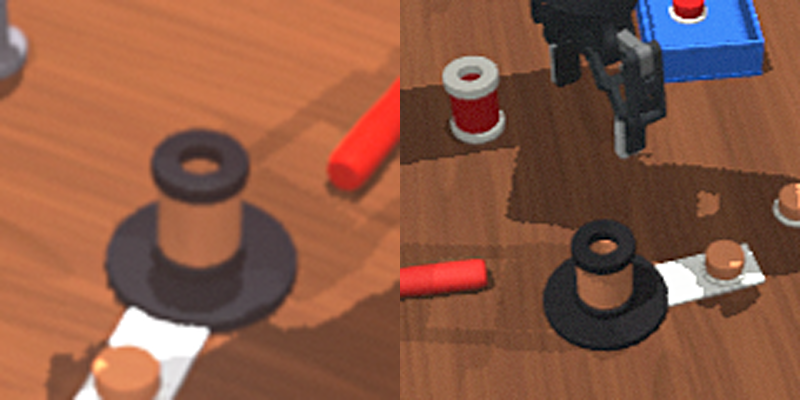

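The spool sits flat and centred on the disc (left 200,215; right 603,265), the red spool is untouched at right (475,98), and the gripper is clear.

```bash
python3 -c "
from plant import workorder
print(workorder.close_job())"
```

```text
the job is handed in; nothing more can be done
None
```

The copper spool, matching the copper sample on the tongue, was lowered over the post, sits flat on the black disc and was let go; the red spool was not touched, and the job was handed in at about 11 s (no verdict was shown).

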